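# Load the reagent row in number order

## Robot

A 7-joint arm with a two-finger parallel gripper is mounted at the origin on the work surface. World frame = base frame: x ahead of the robot, y to its left, z up, the work surface at z = 0. Lengths are in m, angles in rad, forces in N, time in s.
With the tool pointing down it reaches from about 0.425 to 0.825 m from the base axis. Payload 3.6 kg.
Tool frame: the origin (TCP) lies where the fingers leave the gripper's body, on its centre line; the fingertips stand 73 mm ahead of it and the grasp point (between the pads) lies 54 mm ahead of it; z points along the fingers, y is the line along which they close (so a half turn about z gives the same grasp; the last joint's range is limited). The gripper opens to 85 mm and grips with 20 to 120 N. Pads are 22 mm wide; open, the fingers measure 114 mm over their backs; the gripper's body (76 mm by 85 mm) begins 54 mm behind the grasp point. The pads swing forward as they close: fully open they stand 13 mm farther back than shut.
Start: joints at [1.306, 0.615, -0.013, 1.423, 0.008, 1.103, -0.04], TCP at [0.153, -0.632, 0.304] pointing down, gripper open.
Joint ranges: [-3.12, 3.12], [-0.3, 2.06], [-1.34, 1.32], [0.26, 2.42], [-1.36, 4.5], [0.01, 1.98], [-2.84, 2.84]. Speed limits (rad/s): [2.79, 2.79, 3.14, 3.14, 3.14, 3.14, 3.14].

## Interface

Orientations are given as a unit quaternion [x, y, z, w].
In Python, from station import arm, snapshot, camera_info, ticket gives the robot as it stands. Calls block until the motion is done:
- arm.movep(position, orientation): joint-space move of the TCP to a pose.
- arm.line_to(position, velocity=0.15, ori=None): straight line of the TCP; ori=None keeps the orientation; velocity is the mean speed in m/s.
- arm.move_j(angles): joint-space move.
- arm.move_gripper(opening, effort=None): opening from 0.0 (shut) to 1.0 (fully open); effort is the grip in N (None keeps the last); returns when the fingers have stopped.
- arm.pause(seconds).
- arm.ik(position, orientation): joint angles nearest the present ones, or None.
- snapshot(name): name is "scene" or "top" or "wrist"; returns the picture (480x640x3 uint8, blue, green, red); there is no depth.
- camera_info(name): a dict with "fx", "fy", "cx", "cy" (pixels), "R" (3x3) and "t" (3): a world point X has camera coordinates R X + t; the wrist camera has in their place "T_tool_cam" (4x4, takes a point from camera to tool coordinates, whose origin is the TCP and whose axes are the flange's). Camera axes: x right, y down, z forward; pixel columns grow to the right and rows downward; lengths in m; the calibration is good to about 2 mm. A picture is of the moment at which its call begins: read the wrist's pose just before it. camera_info takes no time and is no camera call.
A pose or a line that the arm cannot do raises arm.MotionError and nothing moves.
- ticket.finish_job(): hands the job in; it is judged then, once.
Readings, each from a call of its own:
- arm.read_time(): time.
- arm.read_joint_positions(): joint angles.
- arm.read_dq(): joint speeds.
- arm.read_effort(): joint torques, N m.
- arm.read_tool_pos(): TCP position.
- arm.read_eef_rot(): TCP orientation.
- arm.read_ft_force(): force on the tool from outside, world axes, zero at the start.
- arm.read_wrist_torque(): the same for the moment, N m.
- arm.read_opening(): opening from 0.0 (shut) to 1.0 (fully open).
- arm.read_finger_force(): force on a finger pad.
Only numpy, scipy, OpenCV 4.12 (cv2) and the standard library are available. Lean on these libraries where they do the work, as an engineer would, in place of code of your own. Each camera call takes 0.05 s, during which the arm holds its last target. There are 200 camera calls.

## Task

Pocket one of the analyser's reagent row is already loaded; the black pips on each white tab count the pocket's number, and the pockets may be clipped on in any order. Put the red-capped bottle into pocket two and let go of it, and only then put the blue-capped bottle into pocket three, each standing upright on the pocket's floor, lowered in and not dropped or tipped over. Leave the green-capped bottle, the yellow-capped bottle already in pocket one, and empty pocket four as they are.

Things in the scene. Friction and masses are not known exactly. Their poses are not given: they have to be found in the camera images.
- red_bottle: white reagent bottle with a red screw cap and a red band near its foot: round body 44 mm in diameter up to 76 mm, then a shoulder, cap 34 mm in diameter from 86 mm to the top at 110 mm; about 130 g. Stands loose on the bench. Origin: centre of its underside; z runs up its axis.
- blue_bottle: white reagent bottle with a blue screw cap and a blue band near its foot: round body 44 mm in diameter up to 76 mm, then a shoulder, cap 34 mm in diameter from 86 mm to the top at 110 mm; about 130 g. Stands loose on the bench. Origin: centre of its underside; z runs up its axis.
- green_bottle: white reagent bottle with a green screw cap and a green band near its foot: round body 44 mm in diameter up to 76 mm, then a shoulder, cap 34 mm in diameter from 86 mm to the top at 110 mm; about 130 g. Stands loose on the bench beside the others, not needed now; leave it. Origin: centre of its underside; z runs up its axis.
- loaded_bottle: white reagent bottle with a yellow screw cap and a yellow band near its foot: round body 44 mm in diameter up to 76 mm, then a shoulder, cap 34 mm in diameter from 86 mm to the top at 110 mm; about 130 g. Already standing in pocket one; leave it. Origin: centre of its underside; z runs up its axis.
- row: reagent row: aluminium base plate 312 mm long (its y) by 100 mm (its x), 8 mm thick, fixed to the bench; four square pockets stand on it side by side along its y, 74 mm apart, in any order of their numbers. Origin: on the bench, below the middle of the line of pocket centres; z up, x points to the side that carries the white number tabs (away from the robot).
- pocket1 (a point): centre of the inside floor of pocket one, 14 mm above the bench. The pocket is a grey open-topped square cup, 54 mm by 54 mm inside, 66 mm outside, walls 6 mm thick, rim 30 mm above this point; on its +x side a white tab 26 mm wide, level with the rim, carries 1 black pip that number it. x and y run along its walls (y along the row), z up.
- pocket2 (a point): centre of the inside floor of pocket two, 14 mm above the bench. The pocket is a grey open-topped square cup, 54 mm by 54 mm inside, 66 mm outside, walls 6 mm thick, rim 30 mm above this point; on its +x side a white tab 26 mm wide, level with the rim, carries 2 black pips that number it. x and y run along its walls (y along the row), z up.
- pocket3 (a point): centre of the inside floor of pocket three, 14 mm above the bench. The pocket is a grey open-topped square cup, 54 mm by 54 mm inside, 66 mm outside, walls 6 mm thick, rim 30 mm above this point; on its +x side a white tab 26 mm wide, level with the rim, carries 3 black pips that number it. x and y run along its walls (y along the row), z up.
- pocket4 (a point): centre of the inside floor of pocket four, 14 mm above the bench. The pocket is a grey open-topped square cup, 54 mm by 54 mm inside, 66 mm outside, walls 6 mm thick, rim 30 mm above this point; on its +x side a white tab 26 mm wide, level with the rim, carries 4 black pips that number it. x and y run along its walls (y along the row), z up.

How it is judged:
On the way, in this order (a step that is already met when the one before it is completed fails the run):
1. the red-capped bottle stands released in pocket two (horizontal distance between red_bottle and pocket2 below 0.012 m and z of red_bottle in the frame of pocket2 between -0.005 and 0.005 m and angle between red_bottle's own z axis and vertical below 0.1 rad and contact force between the fingers and red_bottle below 0.05 N and linear speed of red_bottle below 0.03 m/s), for 0.2 s.
2. the blue-capped bottle stands released in pocket three, the red-capped one still in pocket two (horizontal distance between blue_bottle and pocket3 below 0.012 m and z of blue_bottle in the frame of pocket3 between -0.005 and 0.005 m and angle between each of blue_bottle, red_bottle's own z axis and vertical below 0.1 rad and contact force between the fingers and blue_bottle below 0.05 N and linear speed of blue_bottle below 0.03 m/s and horizontal distance between red_bottle and pocket2 below 0.012 m and z of red_bottle in the frame of pocket2 between -0.005 and 0.005 m), for 0.2 s.
At the end, for the whole second after the job is handed in: Red-capped bottle in pocket two, blue in three, yellow still in one: each within 12 mm of the pocket centre, underside within 5 mm of its floor, upright within 0.1 rad, released, at rest (under 30 mm/s). Green-capped bottle upright within 0.1 rad and 30 mm of its start (all of step 2 and contact force between the fingers and red_bottle below 0.05 N and linear speed of each of red_bottle, loaded_bottle below 0.03 m/s and horizontal distance between loaded_bottle and pocket1 below 0.012 m and z of loaded_bottle in the frame of pocket1 between -0.005 and 0.005 m and angle between each of loaded_bottle, green_bottle's own z axis and vertical below 0.1 rad and contact force between the fingers and loaded_bottle below 0.05 N and distance of green_bottle from where it was at the start of the episode below 0.03 m); the robot touches nothing.
It fails at once if the green-capped or yellow-capped bottle is moved more than 30 mm or tipped more than 0.4 rad ((distance of green_bottle from where it was at the start of the episode above 0.03 m or angle between green_bottle's own z axis and vertical above 0.4 rad) or (distance of loaded_bottle from where it was at the start of the episode above 0.03 m or angle between loaded_bottle's own z axis and vertical above 0.4 rad)).
It fails at once if the red-capped or blue-capped bottle is tipped more than 1 rad (angle between any of red_bottle, blue_bottle's own z axis and vertical above 1 rad).
It fails at once if the red-capped or blue-capped bottle is dropped into its pocket: in free fall more than 25 mm above the pocket's floor (((horizontal distance between red_bottle and pocket2 below 0.03 m and z of red_bottle in the frame of pocket2 above 0.025 m and contact force between anything else and red_bottle below 0.02 N) or (horizontal distance between red_bottle and pocket3 below 0.03 m and z of red_bottle in the frame of pocket3 above 0.025 m and contact force between anything else and red_bottle below 0.02 N)) or ((horizontal distance between blue_bottle and pocket2 below 0.03 m and z of blue_bottle in the frame of pocket2 above 0.025 m and contact force between anything else and blue_bottle below 0.02 N) or (horizontal distance between blue_bottle and pocket3 below 0.03 m and z of blue_bottle in the frame of pocket3 above 0.025 m and contact force between anything else and blue_bottle below 0.02 N))).
It also fails if it takes over 58 s, if anything falls off the work surface, if the arm or the gripper's body presses on something with over 40 N, if the wrist force passes 120 N, or if a joint passes its speed limit or range.

## Working session

There is one attempt and no reset: what is moved stays moved. The work goes in short steps, each a Python script; the robot and the scene stay as the last script left them, time stands still between calls to the robot, and variables do not carry over. Pictures are saved under pics/ and viewed, at most 10 in all, crops included, and the job is handed in when it is done.

```bash
mkdir -p pics
python3 - <<'E'
from station import arm,snapshot,camera_info
import cv2
for n in("top","scene"):
    cv2.imwrite(f"pics/{n}0.png",snapshot(n)); c=camera_info(n); print(n,c)
print(camera_info("wrist"),arm.read_eef_rot(),arm.read_tool_pos())
E
```

```text
top {'fx': 450.15528087272526, 'fy': 450.15528087272526, 'cx': 325.35040738813956, 'cy': 232.79087419108575, 'R': array([[-0.01325273, -0.99975997, -0.0174463 ],
       [-0.99404419,  0.01506042, -0.10793207],
       [ 0.10816892,  0.015912  , -0.99400518]]), 't': array([0.0162704 , 0.55707952, 0.84927447])}
scene {'fx': 583.4965411045006, 'fy': 583.4965411045006, 'cx': 320.75401013613725, 'cy': 243.69624747211287, 'R': array([[-0.68913949,  0.72438609,  0.01874962],
       [ 0.43870452,  0.43767287, -0.78484444],
       [-0.5767366 , -0.53264176, -0.61940911]]), 't': array([ 0.37614921, -0.19761345,  1.220241  ])}
{'fx': 385.0017625075073, 'fy': 385.0017625075073, 'cx': 322.1191473278294, 'cy': 234.00862682108885, 'T_tool_cam': array([[-6.03810949e-04, -9.65969554e-01, -2.58655091e-01,
         6.54688749e-02],
       [ 9.99999006e-01, -2.53692040e-04, -1.38698822e-03,
        -1.00527840e-03],
       [ 1.27416965e-03, -2.58655671e-01,  9.65968747e-01,
        -6.99637330e-02],
       [ 0.00000000e+00,  0.00000000e+00,  0.00000000e+00,
         1.00000000e+00]])} [ 9.92935415e-01  1.18650113e-01 -1.53140431e-04 -1.17826568e-03] [ 0.15300938 -0.63118905  0.30283434]
```

View pics/top0.png

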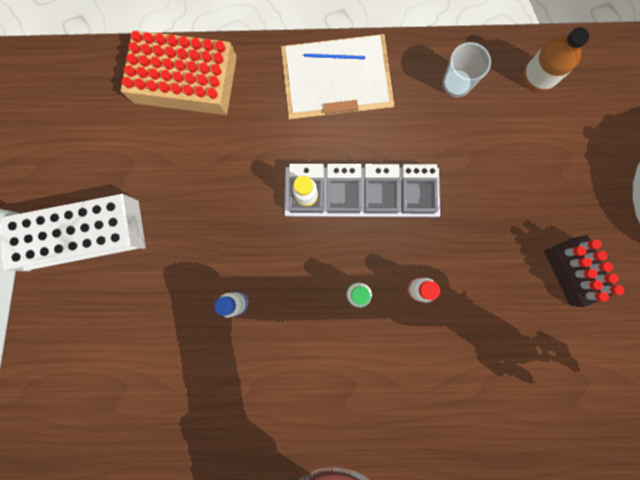

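View pics/scene0.png

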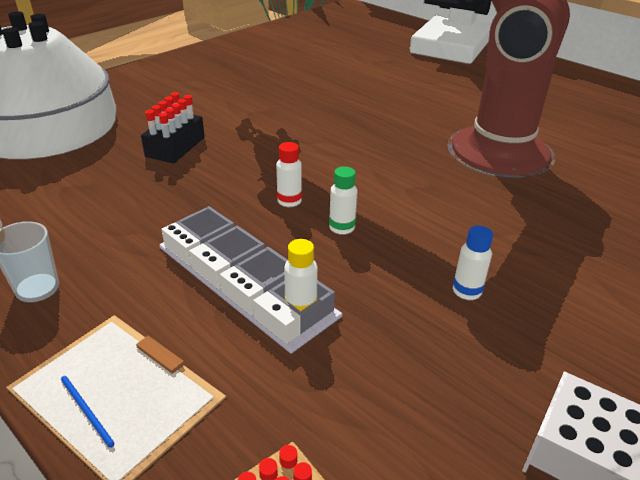

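The top view shows the row in image order 1 (yellow bottle, col 305), 3 (345), 2 (382) and 4 (420), with caps at blue (225,306), green (360,295) and red (430,291). I'll enlarge the crop to read pixels precisely.

Run:
```python
import cv2
im=cv2.imread("pics/top0.png")[155:325,205:455]
im=cv2.resize(im,None,fx=3.2,fy=3.2,interpolation=cv2.INTER_CUBIC)
cv2.imwrite("pics/crop.png",im)
```

```text
(no output)
```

View pics/crop.png

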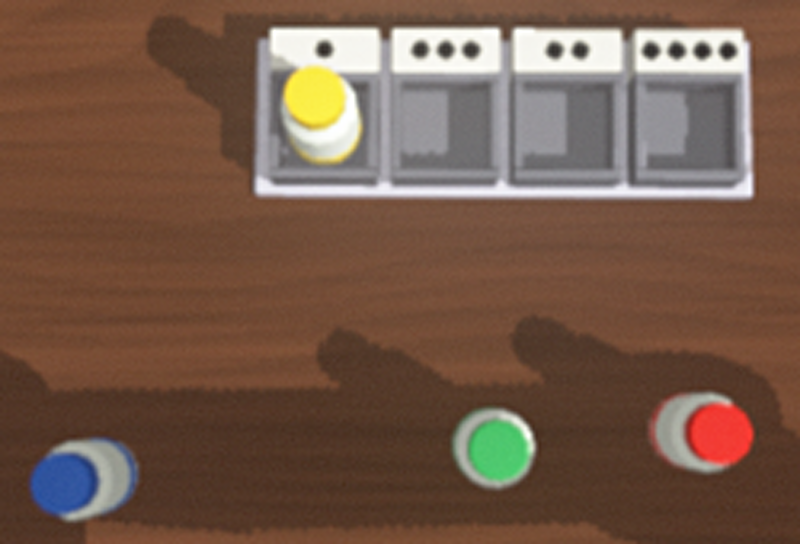

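The enlarged crop gives cap centres at blue (64,484), green (500,450), red (719,433) and yellow (315,97). The near corners of the plate are at (255,196) and (752,197). I'll convert these to world positions.

```bash
cat > h.py <<'E'
import numpy as np
from station import arm,snapshot,camera_info
from scipy.spatial.transform import Rotation as Ro
def ray(u,v,z,c,R,t):
    d=R.T@np.array([(u-c['cx'])/c['fx'],(v-c['cy'])/c['fy'],1]); o=-R.T@t
    return o+d*(z-o[2])/d[2]
def top(u,v,z):
    c=camera_info("top"); return ray(u,v,z,c,c['R'],c['t'])
def wrist(u,v,z,p,q):
    c=camera_info("wrist"); T=np.eye(4); T[:3,:3]=Ro.from_quat(q).as_matrix(); T[:3,3]=p
    M=np.linalg.inv(T@c['T_tool_cam']); return ray(u,v,z,c,M[:3,:3],M[:3,3])
def wproj(X,p,q):
    c=camera_info("wrist"); T=np.eye(4); T[:3,:3]=Ro.from_quat(q).as_matrix(); T[:3,3]=p
    M=np.linalg.inv(T@c['T_tool_cam']); x=M[:3,:3]@X+M[:3,3]; return c['fx']*x[0]/x[2]+c['cx'],c['fy']*x[1]/x[2]+c['cy']
def down(a): # tool z down, tool y axis at world angle a from +y
    return (Ro.from_euler('z',a)*Ro.from_quat([1,0,0,0])).as_quat()
E
python3 - <<'E'
from h import *
np.set_printoptions(precision=4,suppress=True)
for n,u,v,z in [("blue",64,484,.11),("green",500,450,.11),("red",719,433,.11),("yellow",315,97,.124),
 ("plateL",255,196,.008),("plateR",752,197,.008),("rimL",267,183,.044),("rimR",744,184,.044),
 ("pip1",324,49,.044),("pip3",446,49,.044),("pip2",567,50,.044),("pip4",690,50,.044)]:
    print(n,top(205+(u+.5)/3.2-.5,155+(v+.5)/3.2-.5,z))
E
```

```text
blue [0.4224 0.1852 0.11  ]
green [ 0.4378 -0.0536  0.11  ]
red [ 0.4455 -0.173   0.11  ]
yellow [0.6326 0.045  0.124 ]
plateL [0.5952 0.0909 0.008 ]
plateR [ 0.5896 -0.2207  0.008 ]
rimL [0.5976 0.0797 0.044 ]
rimR [ 0.5924 -0.2076  0.044 ]
pip1 [0.6798 0.0445 0.044 ]
pip3 [ 0.6785 -0.03    0.044 ]
pip2 [ 0.6766 -0.1036  0.044 ]
pip4 [ 0.6753 -0.1782  0.044 ]
```

Row yaw is about -0.02 and the plate length comes out at 311.7 mm, which matches. Next I'll hover over red and pockets 2 and 3, and measure from the wrist.

Run:
```python
from h import *
import cv2
np.set_printoptions(precision=4,suppress=True)
yaw=-.019
for a in(np.pi/2+yaw,-np.pi/2+yaw):
    for P in([.4455,-.173],[.4224,.1852],[.628,-.10],[.628,-.03]):
        for z in(.3,.2,.116): print(round(a,2),P,z,arm.ik([*P,z],down(a)))
```

```text
1.55 [0.4455, -0.173] 0.3 [ 0.6571  0.386  -0.4587  1.9001  0.2139  0.9033  0.0753]
1.55 [0.4455, -0.173] 0.2 [ 0.5862  0.525  -0.3776  2.0226  0.3109  0.6485 -0.0141]
1.55 [0.4455, -0.173] 0.116 [ 0.5076  0.6661 -0.2717  2.0881  0.403   0.4366 -0.0957]
1.55 [0.4224, 0.1852] 0.3 [ 0.1737  0.4553 -0.9041  1.9334  0.4351  0.9609 -0.9569]
1.55 [0.4224, 0.1852] 0.2 [-0.0633  0.5385 -0.5745  2.062   0.4661  0.6689 -0.9653]
1.55 [0.4224, 0.1852] 0.116 [-0.3156  0.6472 -0.2131  2.1341  0.3405  0.3917 -0.8219]
1.55 [0.628, -0.1] 0.3 [ 0.4034  0.6373 -0.4932  1.4633  0.3182  1.1209 -0.1657]
1.55 [0.628, -0.1] 0.2 [ 0.3662  0.7329 -0.422   1.5761  0.3547  0.9093 -0.1986]
1.55 [0.628, -0.1] 0.116 [ 0.3335  0.8353 -0.3641  1.633   0.3989  0.7476 -0.2355]
1.55 [0.628, -0.03] 0.3 [ 0.2956  0.6254 -0.4912  1.4856  0.3135  1.1092 -0.276 ]
1.55 [0.628, -0.03] 0.2 [ 0.2566  0.7226 -0.419   1.5984  0.3517  0.8962 -0.3101]
1.55 [0.628, -0.03] 0.116 [ 0.2174  0.825  -0.3506  1.6556  0.3878  0.7305 -0.3402]
-1.59 [0.4455, -0.173] 0.3 [ 0.0759  0.3685  0.342   1.9171 -0.1572  0.8818 -2.6636]
-1.59 [0.4455,
[... 213 characters left out ...]
9306  0.5835  1.0451  2.0186]
-1.59 [0.4224, 0.1852] 0.2 [ 0.2529  0.7525 -1.1505  2.0537  0.8788  0.9447  1.7386]
-1.59 [0.4224, 0.1852] 0.116 [ 0.2245  0.9548 -1.153   2.1185  1.1647  0.9477  1.4956]
-1.59 [0.628, -0.1] 0.3 [-0.0796  0.6152  0.3536  1.481  -0.2279  1.086  -2.8398]
-1.59 [0.628, -0.1] 0.2 [-0.1138  0.7321  0.4139  1.5934 -0.3529  0.891  -2.7311]
-1.59 [0.628, -0.1] 0.116 [-0.1213  0.8492  0.4288  1.6493 -0.4763  0.7488 -2.6272]
-1.59 [0.628, -0.03] 0.3 [-0.5483  0.8255  1.1333  1.515  -0.7642  1.2943 -2.4859]
-1.59 [0.628, -0.03] 0.2 [-0.5477  0.9666  1.1315  1.6261 -0.9366  1.1801 -2.3508]
-1.59 [0.628, -0.03] 0.116 [-0.2356  0.8414  0.4313  1.6717 -0.4827  0.7363 -2.7282]
```

Run:
```python
from h import *
import cv2
np.set_printoptions(precision=4,suppress=True)
q=down(np.pi/2-.019)
def look(P,n):
    arm.movep(P,q); p,r=arm.read_tool_pos(),arm.read_eef_rot()
    im=snapshot("wrist"); cv2.imwrite(f"pics/{n}.png",im); np.savez(f"pics/{n}.npz",p=p,q=r); return im,p,r
im,p,r=look([.628,-.066,.30],"w_row")
for c,n,P in(("red",'w_red',[.4455,-.173,.30]),):
    im,p,r=look(P,n); h=cv2.cvtColor(im,cv2.COLOR_BGR2HSV)
    m=(((h[...,0]<6)|(h[...,0]>174))&(h[...,1]>180)&(h[...,2]>90)).astype(np.uint8)
    _,_,s,cen=cv2.connectedComponentsWithStats(m)
    for k in s[1:,4].argsort()[::-1][:2]+1: print(c,s[k],cen[k],wrist(*cen[k],.11,p,r))
print(arm.read_time())
a=cv2.imread("pics/w_row.png");b=im
cv2.imwrite("pics/w.png",cv2.resize(np.hstack([a,b]),(800,300)))
```

```text
red [ 294  204   48   50 1838] [317.8487 228.7285] [ 0.4444 -0.1717  0.11  ]
red [333 187   2   2   2] [333.5 187.5] [ 0.4556 -0.143   0.11  ]
3.6667
```

View pics/w_row.png

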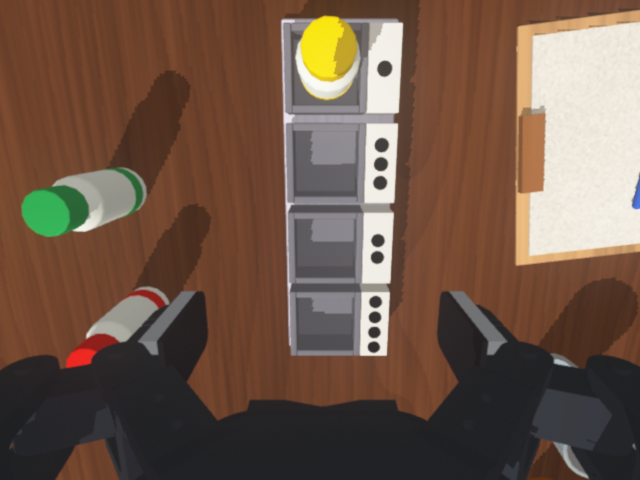

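View pics/w_red.png

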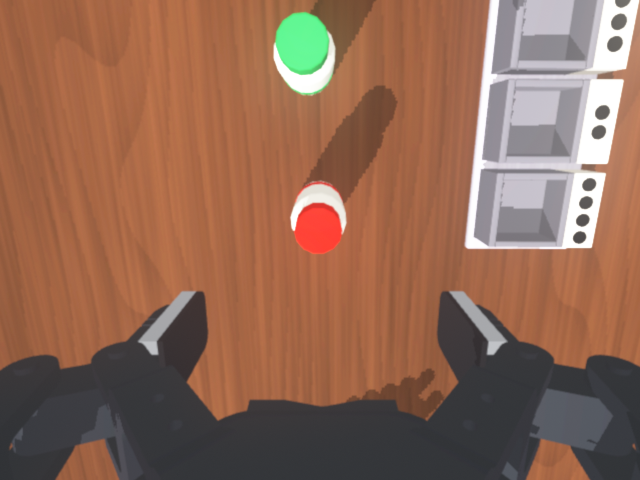

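Both wrist views confirm the tabs (1, 3, 2, 4 from the top) with red at (318,229). I'll enlarge pockets 2 and 3 for accurate corners.

Run:
```python
import cv2
im=cv2.imread("pics/w_row.png")[110:300,270:410]
cv2.imwrite("pics/crop2.png",cv2.resize(im,None,fx=3,fy=3,interpolation=cv2.INTER_CUBIC))
```

```text
(no output)
```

View pics/crop2.png

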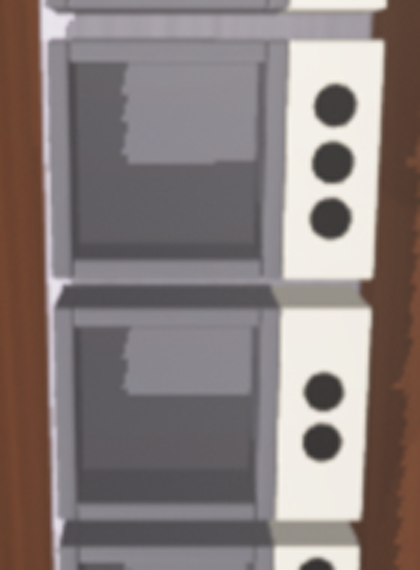

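Run:
```python
from h import *
np.set_printoptions(precision=4,suppress=True)
d=np.load("pics/w_row.npz")
W=lambda u,v:wrist(270+(u+.5)/3-.5,110+(v+.5)/3-.5,.044,d['p'],d['q'])
for n,c in(("3o",[(48,41),(287,41),(282,279),(54,279)]),("3i",[(68,62),(264,62),(261,261),(72,261)]),
 ("2o",[(57,307),(278,307),(274,521),(62,521)]),("2i",[(76,325),(258,325),(256,504),(79,504)])):
    w=np.array([W(*x) for x in c]); print(n,w.mean(0),np.linalg.norm(w-np.roll(w,-1,0),axis=1))
print("pips",W(333,161),W(323,417))
```

```text
3o [ 0.6313 -0.028   0.044 ] [0.0648 0.0654 0.0651 0.0654]
3i [ 0.6309 -0.0281  0.044 ] [0.0534 0.0547 0.0538 0.0547]
2o [ 0.6298 -0.1018  0.044 ] [0.0635 0.0659 0.0641 0.0659]
2i [ 0.6297 -0.1017  0.044 ] [0.0525 0.0551 0.0533 0.0552]
pips [ 0.6773 -0.0284  0.044 ] [ 0.6756 -0.1029  0.044 ]
```

```bash
cat >> h.py <<'E'
Q=down(np.pi/2-.019)
G=.118
def pick(x,y):
    arm.line_to([x,y,.19],.2,ori=Q); arm.line_to([x,y,G],.08)
    print("contact f",arm.read_ft_force(),arm.read_tool_pos())
    arm.move_gripper(.3,40); print("open",arm.read_opening(),"F",arm.read_finger_force())
    arm.line_to([x,y,G+.03],.06); print("lift",arm.read_ft_force(),arm.read_opening()); arm.line_to([x,y,.25],.15)
E
python3 - <<'E'
from h import *
import cv2
np.set_printoptions(precision=4,suppress=True)
pick(.4447,-.172)
arm.movep([.6297,-.1018,.25],Q)
print(arm.read_time(),arm.read_tool_pos())
cv2.imwrite("pics/held.png",np.hstack([snapshot("wrist"),snapshot("scene")])[::,::][:, :])
im=cv2.imread("pics/held.png"); cv2.imwrite("pics/held.png",cv2.resize(im,(800,300)))
E
```

```text
contact f [-0.7168 -0.7664 -0.2584] [ 0.445  -0.172   0.1184]
open 0.5024879376597451 F 40.51810603123158
lift [ 0.0531 -0.2921 -0.994 ] 0.5016028927962727
8.175 [ 0.6283 -0.1029  0.2487]
```

View pics/held.png

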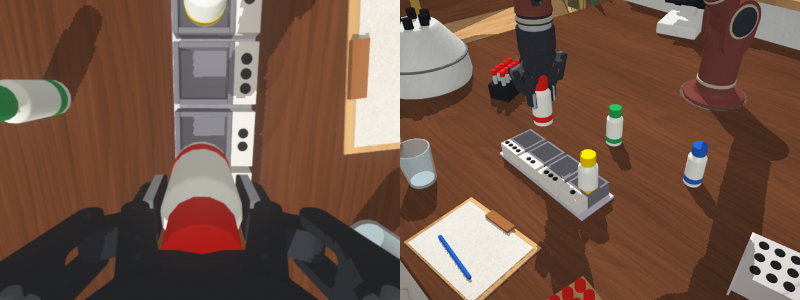

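Red is held upright on the body between the pads, and pocket 2 is visible ahead of it. Lowering now.

```bash
cat >> h.py <<'E'
def place(x,y):
    c=np.array([x,y])
    for z,v in((.185,.15),(.150,.06)):
        arm.line_to([*c,z],v); arm.pause(.15); e=np.array([x,y])-arm.read_tool_pos()[:2]; c=c+e; print("err",e)
    arm.line_to([*c,.150],.05); f0=arm.read_ft_force()[2]; z=.1365; arm.line_to([*c,z],.04)
    while z>.128 and arm.read_ft_force()[2]-f0<3:
        z-=.0007; arm.line_to([*c,z],.02)
    print("down",z,arm.read_tool_pos(),f0,arm.read_ft_force())
    arm.move_gripper(.72); arm.pause(.2); print("released",arm.read_opening(),arm.read_finger_force())
    arm.line_to([*c,.20],.06); arm.line_to([*c,.28],.2); print(arm.read_time())
E
python3 - <<'E'
from h import *
import cv2
np.set_printoptions(precision=4,suppress=True)
place(.6297,-.1018)
arm.move_gripper(1.0)
arm.movep([.4224,.1852,.30],Q); p,r=arm.read_tool_pos(),arm.read_eef_rot()
im=snapshot("wrist"); h=cv2.cvtColor(im,cv2.COLOR_BGR2HSV)
m=((abs(h[...,0].astype(int)-112)<12)&(h[...,1]>150)&(h[...,2]>60)).astype(np.uint8)
_,_,s,cen=cv2.connectedComponentsWithStats(m)
for k in s[1:,4].argsort()[::-1][:3]+1: print(s[k],cen[k],wrist(*cen[k],.11,p,r))
cv2.imwrite("pics/both.png",cv2.resize(np.hstack([im,snapshot("scene")]),(800,300))); print(arm.read_time())
E
```

```text
err [-0.0008  0.    ]
err [ 0.0004 -0.0001]
down 0.13159999999999997 [ 0.6295 -0.1018  0.1326] -0.6957143050438029 [-2.7195 -0.2988  4.6773]
released 0.7189585407160715 0.0
14.75
[ 297  197   46   50 1773] [319.9148 221.511 ] [0.4221 0.1903 0.11  ]
16.55
```

View pics/both.png

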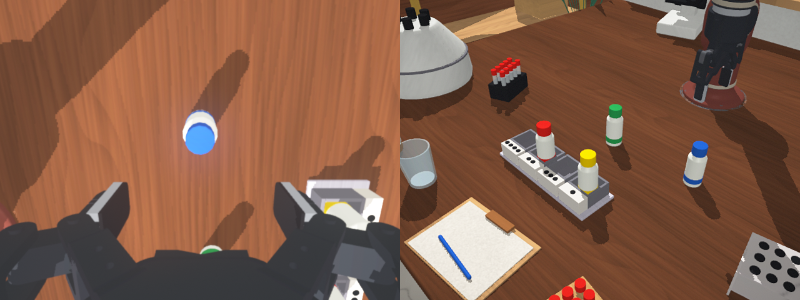

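Red stands in pocket 2. The two blue y estimates differ by 5 mm, so I'll re-measure with the arm settled.

Run:
```python
from h import *
import cv2
np.set_printoptions(precision=4,suppress=True)
def seg(im):
    h=cv2.cvtColor(im,cv2.COLOR_BGR2HSV)
    m=((abs(h[...,0].astype(int)-112)<12)&(h[...,1]>150)&(h[...,2]>60)).astype(np.uint8)
    _,_,s,cen=cv2.connectedComponentsWithStats(m); return [(s[k],cen[k]) for k in s[1:,4].argsort()[::-1][:3]+1]
p,r=arm.read_tool_pos(),arm.read_eef_rot(); print(p,r,Q)
s,c=seg(snapshot("wrist"))[0]; print(s,c,wrist(*c,.11,p,r))
for s,c in seg(cv2.imread("pics/top0.png")): print("top",s,c,top(*c,.11))
arm.movep([.4224,.1852,.35],Q);arm.pause(.3);p,r=arm.read_tool_pos(),arm.read_eef_rot()
s,c=seg(snapshot("wrist"))[0]; print(s,c,wrist(*c,.11,p,r))
sc=camera_info("scene")
for s,c in seg(cv2.imread("pics/scene0.png")): print("scene",s,c,ray(*c,.098,sc,sc['R'],sc['t']))
```

```text
[0.4236 0.1842 0.2998] [ 0.7148  0.6993 -0.      0.0001] [0.7138 0.7004 0.     0.    ]
[ 298  197   46   50 1772] [320.1038 221.5722] [0.4221 0.1902 0.11  ]
top [215 297  20  18 277] [224.4549 305.5993] [0.423  0.1856 0.11  ]
top [305  54  60   5 121] [334.0248  55.9587] [ 0.8781 -0.0134  0.11  ]
[ 304  188   38   42 1255] [322.6948 208.8048] [0.422  0.1899 0.11  ]
scene [ 62 376  52  71 562] [ 87.7562 411.8559] [0.9479 0.0597 0.098 ]
scene [467 226  26  26 553] [479.3146 238.4521] [0.4228 0.1867 0.098 ]
scene [453 278  31  17 192] [466.8073 288.9219] [0.5249 0.2311 0.098 ]
```

Taking y = 0.1875. The cap-side bias accounts for part of the wrist offset, and the pocket clearance covers the remaining error. I'll pick blue, carry it high over yellow and place it.

Run:
```python
from h import *
import cv2
np.set_printoptions(precision=4,suppress=True)
pick(.4225,.1875)
p=arm.read_tool_pos(); arm.line_to([p[0],p[1],.30],.2)
arm.movep([.6311,-.0281,.30],Q); arm.pause(.2)
cv2.imwrite("pics/held2.png",cv2.resize(np.hstack([snapshot("wrist"),snapshot("scene")]),(800,300))); print(arm.read_time(),arm.read_tool_pos(),arm.read_opening())
```

```text
contact f [ 0.2726 -1.5687  0.6526] [0.4227 0.1877 0.1184]
open 0.505670871550642 F 40.52492324568448
lift [ 0.9967  0.7635 -1.6365] 0.49901494688718456
23.0667 [ 0.6308 -0.0269  0.3004] 0.4999283104920564
```

View pics/held2.png

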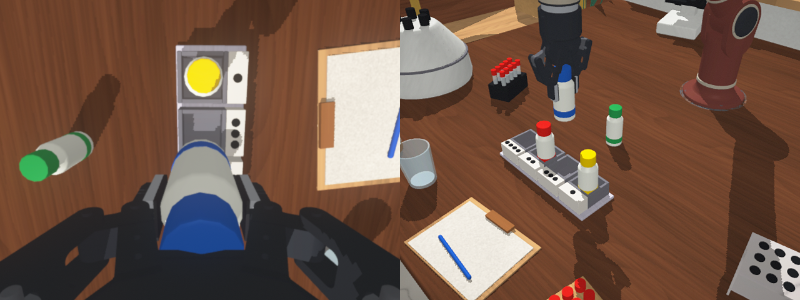

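Blue is held upright with the three-pip tab directly ahead of it. Lowering into pocket 3.

Run:
```python
from h import *
import cv2
np.set_printoptions(precision=4,suppress=True)
place(.6311,-.0281)
arm.movep([.5,-.066,.36],Q); arm.pause(.3)
print(arm.read_ft_force(),arm.read_time())
t=snapshot("top"); h=cv2.cvtColor(t,cv2.COLOR_BGR2HSV)
im=np.hstack([cv2.resize(t[150:330,200:460],(400,277)),cv2.resize(snapshot("scene")[120:360,120:466],(400,277))])
cv2.imwrite("pics/end.png",im)
```

```text
err [-0.0007 -0.0001]
err [0.0003 0.0001]
down 0.13159999999999997 [ 0.6309 -0.0281  0.1326] -0.44625718224484945 [-2.5727 -0.0794  5.1668]
released 0.720511121554287 0.0
29.875
[ 0.5492 -0.065  -0.7769] 30.85
```

View pics/end.png

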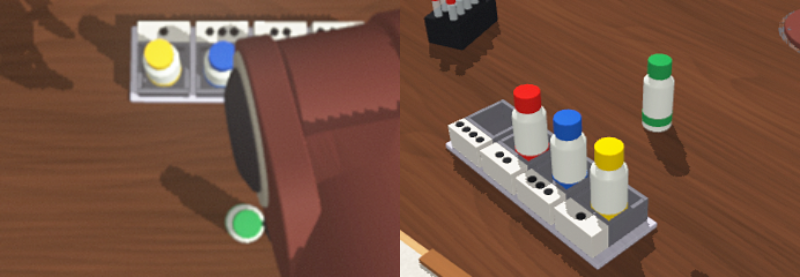

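The picture shows red in pocket 2, blue in 3 and yellow in 1, all upright. Green is untouched and pocket 4 is empty, so I'm handing in.

```bash
python3 -c "
from station import ticket
print(ticket.finish_job())"
```

```text
the job is handed in; nothing more can be done
None
```

The job is handed in at about 31 s of the 58 s limit, with no verdict shown: red stands released in pocket two and blue, placed after it, in pocket three, and the last picture shows both upright with green, yellow and pocket four untouched.

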